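# Load colour-marked valve tappets into a sliding rack

## Robot

A 6-joint arm with a two-finger parallel gripper is mounted at the origin on the work surface. World frame = base frame: x ahead of the robot, y to its left, z up, the work surface at z = 0. Lengths are in mm, angles in rad, forces in N, time in s.
With the tool pointing down it reaches from about 350 to 925 mm from the base axis. Payload 6.4 kg.
Tool frame: the origin (TCP) lies at the very end of the fingers, on their centre line; the grasp point (between the pads) lies 19 mm behind it; z points along the fingers, y is the line along which they close (so a half turn about z gives the same grasp; the last joint's range is limited). The gripper opens to 94 mm and grips with 3 to 60 N. Pads are 16 mm wide; open, the fingers measure 119 mm over their backs; the gripper's body (75 mm by 177 mm) begins 78 mm behind the grasp point.
Start: joints at [-1.289, 0.245, 1.558, -0, 1.339, -0.174], TCP at [286.124, -583.65, 205.455] pointing down, gripper open.
Joint ranges: [-3.13, 3.13], [-1.02, 2.26], [0.13, 2.54], [-0.95, 4.09], [0.21, 2.88], [-2.74, 2.74]. Speed limits (rad/s): [2.57, 2.57, 3.14, 3.14, 3.14, 3.14].

## Interface

Orientations are given as a rotation vector (axis times angle).
In Python, from plant import env gives the robot as it stands. The module is installed in compiled form; this text tells all that it offers.
- The arm moves only by the shell command python3 -m creep 'ROWS' [FORCE]. ROWS is a JSON object of lists of equal length, an entry for each row: "dp": the shift along the world's x, y, z each as a share of 0.25 m, from -1 to 1, a list of three; "dr": the turn, a rotation vector about the world's x, y, z each as a share of 180 degrees, from -1 to 1, a list of three; "hand": the opening, from 0 (shut) to 1 (fully open). A call has 1 to 5 rows; each row is the pose to reach, as a shift and turn from the pose commanded when the call began, turning the shorter way round; what a row does not reach only later rows make up. A row lasts 1/10 s, in which the tool goes at most 50 mm and 8.59 degrees, less where a joint would pass 70% of its speed; a pose out of reach is approached as far as the arm can. A call with a number of a shift or a turn outside -1 to 1 is refused whole. A call with a gripper value outside its range is refused whole. The fingers move at their own pace and stop on an object; FORCE is the grip in N (left out, the last holds). Time passes only in rows, so rows that repeat a pose let the fingers close. It gives the time, the measured TCP pose, the force, the opening and the grip force at its end, in the units of the state.
- env.state(): the state, without advancing time (a new reading comes with each control period).
- env.get_image(name): name is "scene" or "top"; returns the picture (384x512x3 uint8, red, green, blue); there is no depth.
- env.camera_params(name): a dict with "K" (3x3 intrinsics, pixels), "R" (3x3) and "t" (3): a world point X has camera coordinates R X + t. Camera axes: x right, y down, z forward; pixel columns grow to the right and rows downward; lengths in mm; the calibration is good to about 2 mm. A picture is of the moment at which its call begins. camera_params takes no time and is no camera call.
- env.finish_job(): hands the job in; it is judged then, once.
The state is a dict: "time": time; "joints": joint angles; "joint_vel": joint speeds; "joint_torque": joint torques, N m; "tcp_pos": TCP position; "tool_rot": TCP orientation; "wrist_force": force on the tool from outside, world axes, zero at the start; "torque": the same for the moment, N m; "finger_gap": opening from 0.0 (shut) to 1.0 (fully open); "finger_force": force on a finger pad.
Only numpy, scipy, OpenCV 4.12 (cv2) and the standard library are available. Lean on these libraries where they do the work, as an engineer would, in place of code of your own. Each camera call takes 0.05 s, during which the arm holds its last target. There are 200 camera calls.

## Task

Load the three colour-marked tappets from the trough into the sliding rack, each in the pocket of its own colour: move the rack by its handle until the leading tappet's pocket stands at the trough's end, push the row along until that tappet drops in, press it down fully home against its stiff seat, then do the next. Slide the tappets along the trough, never lift them, and leave the other things on the bench as they are.

Things in the scene. Friction and masses are not known exactly. Their poses are not given: they have to be found in the camera images.
- fixture: fixed loading fixture, a dark steel base plate (250 x 325 x 12 mm) carrying a grey trough and the white sliding rack; origin on the bench; +x is the direction in which tappets are pushed along the trough, +y towards the rack's handle, z up. The trough floor and the rack's deck (its top) are both 50 mm above the bench.
- trough (a point): point on the trough floor, on its centre line, 6 mm inside its open near end; axes as the fixture's. The trough runs from here 150 mm along +x to the rack; its side walls are 39 mm apart inside, 6 mm thick and 14 mm high above its floor, so that the tops of the tappets stand 12 mm above them.
- nest (a point): point on the deck level at the trough's end, where a pocket must stand to receive a tappet: 180 mm along +x from trough, axes as the fixture's. Fixed walls (14 mm high above the deck, 39 mm apart inside, the gap under them 4 mm) run on over the rack to 23 mm beyond this point, where the end is open.
- rack (a joint): position of the white sliding rack (75 mm wide, 34 mm thick) across the end of the trough, m; range -0.06 to 0.06, positive towards fixture +y; stays where it is left (about 3 N of friction). At 0 the yellow pocket is at the nest; at +0.048 the red one; at -0.048 the blue one.
- handle (a point): top centre of the black square handle post of the rack, 16 x 16 mm, standing 43 mm above the deck; moves with the rack
- pocket_red (a point): mouth centre, at deck level, of the rack's red pocket (41 mm bore, 1.5 mm chamfer, red seat inside, red strip beside it); moves with the rack, axes as the fixture's. The seat starts 9 mm below the deck: a dropped tappet stands 17 mm proud, or leans on the rim till pressed, held by about 6 N of friction; pressed home the seat bottoms 27 mm down and the tappet's top is 1 mm below the deck.
- pocket_yellow (a point): mouth centre, at deck level, of the rack's yellow pocket (41 mm bore, 1.5 mm chamfer, yellow seat inside, yellow strip beside it); moves with the rack, axes as the fixture's. The seat starts 9 mm below the deck: a dropped tappet stands 17 mm proud, or leans on the rim till pressed, held by about 6 N of friction; pressed home the seat bottoms 27 mm down and the tappet's top is 1 mm below the deck.
- pocket_blue (a point): mouth centre, at deck level, of the rack's blue pocket (41 mm bore, 1.5 mm chamfer, blue seat inside, blue strip beside it); moves with the rack, axes as the fixture's. The seat starts 9 mm below the deck: a dropped tappet stands 17 mm proud, or leans on the rim till pressed, held by about 6 N of friction; pressed home the seat bottoms 27 mm down and the tappet's top is 1 mm below the deck.
- tappet_red: steel valve tappet, an upright cylinder 36 mm in diameter and 26 mm high, about 90 g, with a red top and red band; origin at the centre of its underside, z up. It starts in the trough; the three are in any order, a few mm apart, the leader's centre 54 to 58 mm short of the nest.
- tappet_yellow: steel valve tappet, an upright cylinder 36 mm in diameter and 26 mm high, about 90 g, with a yellow top and yellow band; origin at the centre of its underside, z up. It starts in the trough; the three are in any order, a few mm apart, the leader's centre 54 to 58 mm short of the nest.
- tappet_blue: steel valve tappet, an upright cylinder 36 mm in diameter and 26 mm high, about 90 g, with a blue top and blue band; origin at the centre of its underside, z up. It starts in the trough; the three are in any order, a few mm apart, the leader's centre 54 to 58 mm short of the nest.
- spare_tappet: plain steel tappet without colour, 36 mm in diameter, 26 mm high, standing on the fixture's base plate beside the trough; bystander, origin at the middle of its underside
- oil_bottle: green oil bottle, 68 mm in diameter, 190 mm high, upright; bystander, origin at the middle of its underside
- spray_can: blue spray can, 66 mm in diameter, 200 mm high, upright; bystander, origin at the middle of its underside
- wrench: steel wrench 200 mm long, lying on the bench; bystander, origin at the underside, its length along x
- screwdriver: screwdriver 200 mm long, lying on the bench; bystander, origin at the underside, its length along x
- piston: aluminium piston, 82 mm in diameter, 56 mm high, upright; bystander, origin at the middle of its underside
- setting_ring: red setting ring, 90 mm outside, 68 mm inside, 18 mm high, lying on the bench; bystander, origin at the middle of its underside
Things that resemble listed ones, but are neither listed nor needed, are in the scene too. Leave any turquoise look-alike of the tappet_red alone.

How it is judged (in metres and radians):
On the way, in this order (a step that is already met when the one before it is completed fails the run):
1. a first tappet is fully home in the pocket of its colour (((horizontal distance between tappet_red and pocket_red below 0.004 m and z of tappet_red in the frame of pocket_red below -0.0245 m and angle between tappet_red's own z axis and vertical below 0.1 rad) or (horizontal distance between tappet_yellow and pocket_yellow below 0.004 m and z of tappet_yellow in the frame of pocket_yellow below -0.0245 m and angle between tappet_yellow's own z axis and vertical below 0.1 rad) or (horizontal distance between tappet_blue and pocket_blue below 0.004 m and z of tappet_blue in the frame of pocket_blue below -0.0245 m and angle between tappet_blue's own z axis and vertical below 0.1 rad))), for 0.2 s.
2. two tappets are fully home in the pockets of their colours (((horizontal distance between tappet_red and pocket_red below 0.004 m and z of tappet_red in the frame of pocket_red below -0.0245 m and angle between each of tappet_red, tappet_yellow's own z axis and vertical below 0.1 rad and horizontal distance between tappet_yellow and pocket_yellow below 0.004 m and z of tappet_yellow in the frame of pocket_yellow below -0.0245 m) or (horizontal distance between tappet_red and pocket_red below 0.004 m and z of tappet_red in the frame of pocket_red below -0.0245 m and angle between each of tappet_red, tappet_blue's own z axis and vertical below 0.1 rad and horizontal distance between tappet_blue and pocket_blue below 0.004 m and z of tappet_blue in the frame of pocket_blue below -0.0245 m) or (horizontal distance between tappet_yellow and pocket_yellow below 0.004 m and z of tappet_yellow in the frame of pocket_yellow below -0.0245 m and angle between each of tappet_yellow, tappet_blue's own z axis and vertical below 0.1 rad and horizontal distance between tappet_blue and pocket_blue below 0.004 m and z of tappet_blue in the frame of pocket_blue below -0.0245 m))), for 0.2 s.
3. all three tappets are fully home in the pockets of their colours (horizontal distance between tappet_red and pocket_red below 0.004 m and z of tappet_red in the frame of pocket_red below -0.0245 m and angle between each of tappet_red, tappet_yellow, tappet_blue's own z axis and vertical below 0.1 rad and horizontal distance between tappet_yellow and pocket_yellow below 0.004 m and z of tappet_yellow in the frame of pocket_yellow below -0.0245 m and horizontal distance between tappet_blue and pocket_blue below 0.004 m and z of tappet_blue in the frame of pocket_blue below -0.0245 m), for 0.2 s.
At the end, for the whole second after the job is handed in: The red, yellow and blue tappets each stand upright (within 0.1 rad), at rest, in the rack's pocket of their own colour, within 4 mm of its centre and pressed home: the top no more than 1.5 mm above the deck. The rack may stand anywhere (all of step 3 and linear speed of each of tappet_red, tappet_yellow, tappet_blue below 0.02 m/s); the robot touches nothing.
It fails at once if a tappet is lifted more than 15 mm above the trough floor (z of any of tappet_red, tappet_yellow, tappet_blue in the frame of nest above 0.015 m).
It fails at once if a bystander is moved by more than 30 mm (distance of any of spare_tappet, oil_bottle, spray_can, wrench, screwdriver, piston, setting_ring from where it was at the start of the episode above 0.03 m).
It also fails if it takes over 72 s, if anything falls off the work surface, if the arm or the gripper's body presses on something with over 40 N, if the wrist force passes 120 N, or if a joint passes its speed limit or range.

## Working session

There is one attempt and no reset: what is moved stays moved. The work goes in short steps, Python scripts to look and compute and a shell command to move; the robot and the scene stay as the last step left them, time stands still between calls to the robot, and variables do not carry over. Pictures are saved under pics/ and viewed, at most 10 in all, crops included, and the job is handed in when it is done.

```bash
mkdir -p pics; python3 - <<'E'
from plant import env
import cv2
for n in("scene","top"):
    im=env.get_image(n); cv2.imwrite(f"pics/{n}0.png",im[:,:,::-1])
    p=env.camera_params(n); print(n,p)
print(env.state())
E
```

```text
scene {'K': array([[395.92941646,   0.        , 256.17888897],
       [  0.        , 395.92941646, 196.79202058],
       [  0.        ,   0.        ,   1.        ]]), 'R': array([[-0.58581954,  0.81043485, -0.00329062],
       [ 0.60716243,  0.43618825, -0.66414877],
       [-0.53681398, -0.39106927, -0.74759319]]), 't': array([ 308.47976552, -277.18612892, 1427.23126889])}
top {'K': array([[455.05033503,   0.        , 258.1372569 ],
       [  0.        , 455.05033503, 192.22067337],
       [  0.        ,   0.        ,   1.        ]]), 'R': array([[ 0.01544591, -0.99986092,  0.00629032],
       [-0.99252245, -0.01609376, -0.12099662],
       [ 0.12108102, -0.00437438, -0.99263299]]), 't': array([ -19.07122043,  522.02136178, 1187.99083247])}
{'time': 0.1, 'joints': array([-1.28911945e+00,  2.45723042e-01,  1.55885678e+00, -1.73859227e-05,
        1.33868104e+00, -1.74087031e-01]), 'joint_vel': array([-9.53384835e-04,  6.68534153e-04, -4.36446362e-03, -9.87598580e-04,
       -1.06242173e-05,  6.10687672e-04]), 'joint_torque': array([ 1.23470686e-04, -4.16914451e+01, -3.15525377e+01,  6.87198923e-02,
        3.09779774e-02, -5.38440690e-05]), 'tcp_pos': array([ 285.95761101, -583.13775525,  204.48809188]), 'tool_rot': array([-3.05875003e+00, -7.09362110e-01,  1.67341845e-04]), 'wrist_force': array([-0.27507903, -0.0023606 , -0.07963955]), 'torque': array([ 0.05259242, -0.0069449 , -0.04197537]), 'finger_force': 0.0, 'finger_gap': 1.0008650335361546}
```

View pics/top0.png

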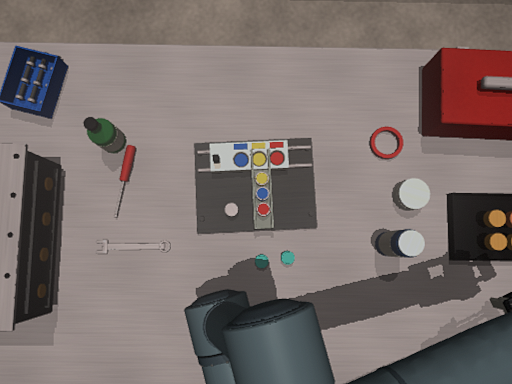

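View pics/scene0.png

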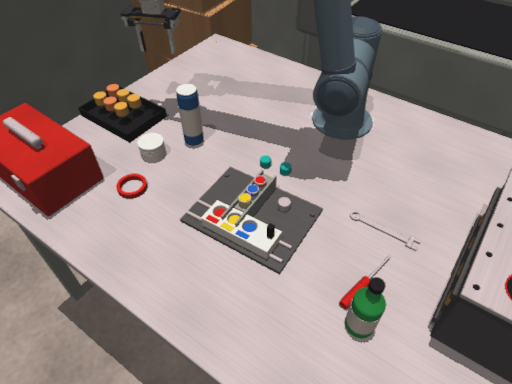

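The top view shows the trough row as yellow leader (262,178), blue (263,193) and red (264,209). The rack pockets are blue (241,159), yellow (259,158) and red (278,157), and the handle is at (216,158).

These could be mistaken for the parts I want:
- turquoise look-alikes at (262,262) and (287,258)
- the plain spare tappet at (232,210)
- the coloured pocket seats and strips, against the tappets themselves
- the red ring at (386,143)

I choose the three tappets standing between the trough walls.

```bash
cat > h.py <<'E'
import numpy as np, cv2
from plant import env
def ray(n,uv,z):
    p=env.camera_params(n);R,t,K=p["R"],p["t"],p["K"]
    d=R.T@np.linalg.solve(K,[*uv,1.]);c=-R.T@t
    return (c+d*(z-c[2])/d[2])
def proj(n,X):
    p=env.camera_params(n);x=p["K"]@(p["R"]@np.asarray(X,float)+p["t"]);return x[:2]/x[2]
def blobs(im,roi):
    x0,y0,x1,y1=roi;h=cv2.cvtColor(im[y0:y1,x0:x1],cv2.COLOR_RGB2HSV).astype(int)
    H,S,V=h[...,0],h[...,1],h[...,2];out=[]
    for c,m in dict(red=(H<8)|(H>172),yellow=(H>18)&(H<35),blue=(H>105)&(H<130)).items():
        m=(m&(S>110)&(V>70)).astype(np.uint8)
        n,_,st,ce=cv2.connectedComponentsWithStats(m)
        for i in range(1,n):
            if st[i,4]>=15: out.append((c,ce[i]+[x0,y0],st[i]))
    return out
E
python3 - <<'E'
from h import *
for n,roi in(("top",(190,130,325,240)),("scene",(180,165,325,265))):
    im=env.get_image(n)
    for c,ce,st in blobs(im,roi): print(n,c,ce.round(1),st[2:],"z76",ray(n,ce,76)[:2].round(1),"z50",ray(n,ce,50)[:2].round(1),"z41",ray(n,ce,41)[:2].round(1))
    x0,y0,x1,y1=roi if n=="scene" else (190,133,320,238)
    cv2.imwrite(f"pics/{n}c.png",cv2.resize(im[y0:y1,x0:x1,::-1],None,fx=5.5,fy=5.5,interpolation=cv2.INTER_CUBIC))
E
```

```text
top red [275.7 144.3] [13  6 71] z76 [644.  -54.6] z50 [650.  -55.7] z41 [652.1 -56.1]
top red [276.6 157.8] [ 14  13 140] z76 [608.  -57.3] z50 [613.2 -58.4] z41 [615.  -58.8]
top red [263.  208.6] [11 10 89] z76 [474.8 -23.9] z50 [477.  -24.3] z41 [477.8 -24.4]
top yellow [257.8 145.1] [13  6 67] z76 [641.   -7.9] z50 [647.  -8.] z41 [649.  -8.]
top yellow [258.9 158.8] [ 13  13 137] z76 [604.7 -11.2] z50 [609.8 -11.3] z41 [611.6 -11.4]
top yellow [261.4 177.6] [11 10 87] z76 [555.2 -18.4] z50 [559.2 -18.7] z41 [560.6 -18.8]
top blue [240. 146.] [13  5 65] z76 [637.8  38.7] z50 [643.7  39.7] z41 [645.7  40. ]
top blue [240.8 159.6] [ 13  12 129] z76 [601.7  35.8] z50 [606.8  36.8] z41 [608.5  37.1]
top blue [262.1 192.8] [11 11 83] z76 [515.6 -20.8] z50 [518.7 -21.2] z41 [519.8 -21.3]
scene red [259.6 179.1] [10  7 56] z76 [474.7 -25.1] z50 [454.1 -39.7] z41 [447.  -44.8]
scene red [219.  211.6] [12  9 77] z76 [634.9 -42.7] z50 [619.4 -57.9] z41 [614.1 -63.1]
scene red [212.2 218.7] [13  8 55] z76 [663.7 -41.9] z50 [649.1 -57.1] z41 [644.1 -62.3]
scene yellow [244.4 196.9] [10  8 67] z76 [554.1 -19.5] z50 [536.  -33.9] z41 [529.8 -38.9]
scene yellow [244.3 203.1] [13  4 18] z76 [572.2  -6.3] z50 [554.7 -20.3] z41 [548.6 -25.1]
scene yellow [233.  218.7] [12  9 76] z76 [632.    2.1] z50 [616.4 -11.7] z41 [611.  -16.4]
scene yellow [226.9 226.4] [13  8 59] z76 [661.    5.1] z50 [646.4  -8.6] z41 [641.4 -13.3]
scene blue [252.1 188. ] [ 9  8 54] z76 [515.2 -21.9] z50 [495.9 -36.4] z41 [489.2 -41.5]
scene blue [249.2 226.7] [13 10 97] z76 [628.5  52. ] z50 [612.8  39.9] z41 [607.4  35.7]
scene blue [242.  234.2] [13  9 56] z76 [658.2  51.3] z50 [643.5  39.2] z41 [638.4  34.9]
```

View pics/topc.png

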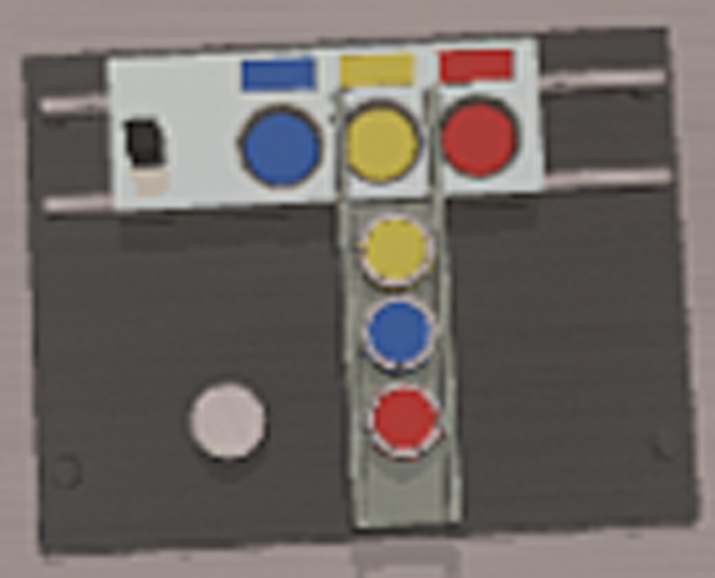

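The close crop confirms it: three tappets between the walls, yellow, blue, red from the rack end, with the handle near crop (145,140). The turquoise pieces are off the plate. I'll locate the handle and the wall centre line next.

```bash
python3 - <<'E'
from h import *
im=env.get_image("top");g=im.max(2)
m=(g[148:170,209:226]<60).astype(np.uint8);n,_,st,ce=cv2.connectedComponentsWithStats(m)
for i in range(1,n): print(st[i],ce[i]+[209,148])
ex=np.array([.9977,.0678,0]);ey=np.array([-.0678,.9977,0])
N=np.array([611,-14.6,50])
for y in(110,115,120):
    print("handle pred",y,proj("top",N+ey*y+[0,0,43]),proj("scene",N+ey*y+[0,0,43]))
print(g[157:160,205:225]); 
for s in (-170,-30,0,10):
    print(s,[proj("top",N+ex*s+ey*y+[0,0,14]).round(1) for y in(-25.5,-19.5,19.5,25.5)])
for r in(140,143,150,158,164,224,226): print(r,g[r,246:278])
im=env.get_image("scene");g=im.max(2);print(g[220:240,262:280])
E
```

```text
[ 4  7  6  8 45] [215.55555556 158.44444444]
handle pred 110 [217.51480903 157.24816117] [268.78080229 224.2061639 ]
handle pred 115 [215.56780111 157.3460635 ] [270.49140935 225.0390585 ]
handle pred 120 [213.62058363 157.44397637] [272.20811094 225.87492053]
[[ 79  78  77  71  94 163 211 175  36  52  55  56  52  34 117 197 196 192
  191 191]
 [ 78  78  77  72  95 161 211 174  36  53  57  58  57  40  91 170 197 192
  191 192]
 [ 78  77  78  73  94 162 210 172  33  51  54  57  55  43  93 174 198 192
  190 191]]
-170 [array([273.5, 221.3]), array([271.2, 221.4]), array([256.1, 222.2]), array([253.8, 222.3])]
-30 [array([270.5, 168.1]), array([268.2, 168.2]), array([253.4, 168.9]), array([251.1, 169. ])]
0 [array([269.8, 156.8]), array([267.6, 156.9]), array([252.8, 157.7]), array([250.5, 157.8])]
10 [array([269.6, 153.1]), array([267.4, 153.2]), array([252.6, 154. ]), array([250.3, 154.1])]
140 [143 130 102 106 111 112 104  86  89  94  93  98  99  91  92  89  89  93
 103  99  91  91 100 114 117 118 118 126 138 137 136 137]
143 [166 176 199 194 195 184 171 171 170 178 190 188 188 187 1
[... 1548 characters left out ...]
149 232 238 235 226 208]
 [238 238 237 238 217  22  21  20  22  23  20  20 144 226 229 232 238 235]
 [238 237 237 238 217  21  21  21  22  20  20  41 150 224 228 236 237 237]
 [238 237 237 237 217  19  22  20  20  20  19  46 151 228 236 237 237 234]
 [237 237 238 237 217  21  21  22  22  22  20  47 152 229 237 238 234 208]
 [238 238 237 237 217  21  22  21  20  19  19  42 161 236 237 237 226 148]
 [237 238 238 237 219  60  21  21  21  20  36  86 183 238 237 231 182 104]
 [237 238 237 237 222 118  84  38  22  27  81 170 230 237 234 205 117  94]
 [237 237 237 238 234 208 130 116  84  68 159 230 238 237 226 148  94  95]
 [238 237 237 237 238 234 225 224 203 168 228 237 237 228 164 104  94  93]]
```

The wall centre line gives the nest at about (611,-15). The rack is about +3.3 mm off zero, and the handle is near (603,100). I'll lift over the spray can and fly to the handle.

```bash
python3 -m creep '{"dp":[[0,0,0.5],[0,0,0.5],[0,0,0.5],[0,0.4,0.5],[0,0.4,0.5]],"dr":[[0,0,-0.04],[0,0,-0.08],[0,0,-0.1235],[0,0,-0.1235],[0,0,-0.1235]],"hand":[1,1,1,1,1]}' 20
python3 -m creep '{"dp":[[0.2,0.2,0],[0.4,0.4,0],[0.5,0.6,0],[0.6,0.8,0],[0.6,1,0]],"dr":[[0,0,0],[0,0,0],[0,0,0],[0,0,0],[0,0,0]],"hand":[0.5,0.5,0.5,0.4,0.4]}'
python3 -m creep '{"dp":[[0.2,0.2,0],[0.4,0.4,0],[0.5,0.6,0],[0.6,0.8,0],[0.6,1,0]],"dr":[[0,0,0],[0,0,0],[0,0,0],[0,0,0],[0,0,0]],"hand":[0.4,0.4,0.4,0.4,0.4]}'
```

```text
time: 0.8
tcp_pos: [286.0, -483.5, 331.0]
tool_rot: [3.139, 0.104, 0.001]
wrist_force: [-0.2, -0.4, 0.8]
finger_gap: 1.002
finger_force: 0.0
time: 1.3
tcp_pos: [424.4, -278.4, 330.3]
tool_rot: [-3.14, -0.107, -0.0]
wrist_force: [0.8, -1.0, 0.8]
finger_gap: 0.61
finger_force: 0.0
time: 1.8
tcp_pos: [561.7, -75.0, 330.1]
tool_rot: [-3.14, -0.106, 0.0]
wrist_force: [0.3, -0.7, -0.3]
finger_gap: 0.402
finger_force: 0.0
```

```bash
python3 -m creep '{"dp":[[0.16,0.2,0],[0.16,0.4,0],[0.16,0.6,0],[0.16,0.68,-0.3],[0.16,0.68,-0.6]],"dr":[[0,0,0],[0,0,0],[0,0,0],[0,0,0],[0,0,0]],"hand":[0.4,0.4,0.4,0.4,0.4]}'
python3 -m creep '{"dp":[[0,0,0],[0,0,0]],"dr":[[0,0,0],[0,0,0]],"hand":[0.4,0.4]}'
```

```text
time: 2.3
tcp_pos: [601.8, 89.7, 236.0]
tool_rot: [3.14, 0.112, 0.009]
wrist_force: [1.0, -0.9, -1.1]
finger_gap: 0.399
finger_force: 0.0
time: 2.5
tcp_pos: [600.4, 86.7, 234.9]
tool_rot: [3.14, 0.106, -0.002]
wrist_force: [-0.4, -0.1, 1.2]
finger_gap: 0.399
finger_force: 0.0
```

```bash
python3 -m creep '{"dp":[[0.012,0.053,-0.1],[0.012,0.053,-0.3],[0.012,0.053,-0.5],[0.012,0.053,-0.6],[0.012,0.053,-0.668]],"dr":[[0,0,0],[0,0,0],[0,0,0],[0,0,0],[0,0,0]],"hand":[0.4,0.4,0.4,0.4,0.4]}'
python3 -m creep '{"dp":[[0,0,0],[0,0,0],[0,0,0],[0,0,0],[0,0,0]],"dr":[[0,0,0],[0,0,0],[0,0,0],[0,0,0],[0,0,0]],"hand":[0.4,0,0,0,0]}' 30
```

```text
time: 3.0
tcp_pos: [605.3, 99.2, 68.8]
tool_rot: [3.14, 0.104, 0.004]
wrist_force: [-0.2, 0.5, -0.1]
finger_gap: 0.401
finger_force: 0.0
time: 3.5
tcp_pos: [605.1, 100.3, 69.9]
tool_rot: [-3.14, -0.106, -0.006]
wrist_force: [-0.9, 0.6, 5.5]
finger_gap: 0.167
finger_force: 30.0
```

```bash
python3 -m creep '{"dp":[[0.001,-0.006,0],[0.001,-0.013,0],[0.001,-0.013,0],[0.001,-0.013,0]],"dr":[[0,0,0],[0,0,0],[0,0,0],[0,0,0]],"hand":[0,0,0,0]}'
cat > m.py <<'E'
from h import *
im=env.get_image("top")
for c,ce,st in blobs(im,(190,130,325,240)): print(c,ce.round(2),st[2:])
cv2.imwrite("pics/m.png",cv2.resize(im[133:238,190:320,::-1],None,fx=5.5,fy=5.5,interpolation=cv2.INTER_CUBIC))
print(env.state()["tcp_pos"].round(1),env.state()["time"])
E
python3 m.py
```

```text
time: 3.9
tcp_pos: [605.3, 97.4, 69.9]
tool_rot: [-3.139, -0.106, -0.005]
wrist_force: [-0.5, 1.4, 5.9]
finger_gap: 0.165
finger_force: 30.0
red [276.71 144.21] [13  6 70]
red [277.62 157.75] [ 14  13 143]
red [263.03 208.55] [11 10 89]
yellow [258.92 145.05] [13  6 66]
yellow [259.82 158.62] [ 14  14 142]
yellow [261.36 177.59] [11 10 87]
blue [240.82 162.85] [ 8  5 34]
blue [262.04 192.81] [11 11 84]
[605.3  97.4  69.9] 3.95
```

View pics/m.png

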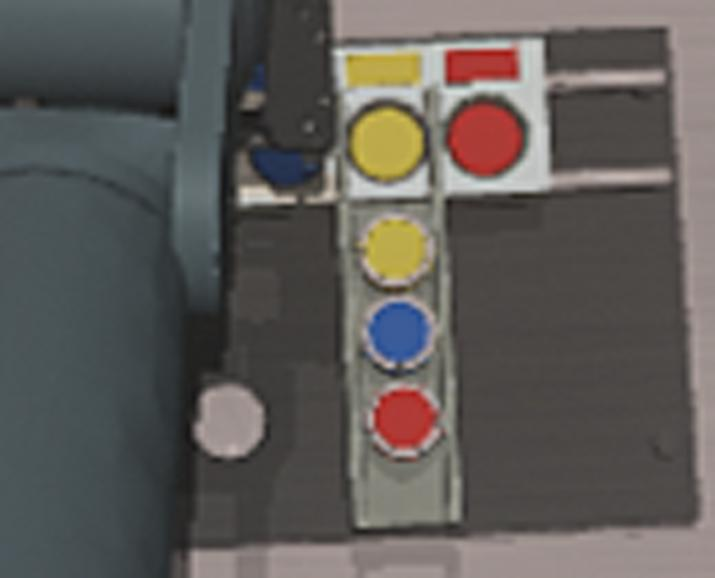

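Yellow pocket is now at (259.8,158.6) and the trough centre is at about 260.2, so I need roughly 1 mm more. After that I release and go behind the row.

```bash
python3 -m creep '{"dp":[[0,-0.004,0],[0,-0.004,0],[0,-0.004,0],[0,-0.004,0],[0,-0.004,0]],"dr":[[0,0,0],[0,0,0],[0,0,0],[0,0,0],[0,0,0]],"hand":[0,0,0,0.4,0.4]}'
python3 -m creep '{"dp":[[0,0,0],[0,0,0.15],[0,0,0.3],[-0.1,-0.1,0.3],[-0.25,-0.2,0.3]],"dr":[[0,0,0],[0,0,0],[0,0,0],[0,0,0],[0,0,0]],"hand":[0.4,0.4,0.4,0.2,0]}'
python3 -m creep '{"dp":[[-0.2,-0.14,0],[-0.4,-0.29,0],[-0.4,-0.29,0],[-0.4,-0.29,0],[-0.4,-0.29,0]],"dr":[[0,0,0],[0,0,0],[0,0,0],[0,0,0],[0,0,0]],"hand":[0,0,0,0,0]}'
python3 m.py
```

```text
time: 4.45
tcp_pos: [603.7, 95.9, 67.8]
tool_rot: [3.14, 0.107, -0.0]
wrist_force: [-0.4, -0.1, -0.7]
finger_gap: 0.303
finger_force: 0.0
time: 4.95
tcp_pos: [542.5, 45.2, 144.4]
tool_rot: [3.139, 0.109, 0.006]
wrist_force: [-1.1, 0.1, -0.0]
finger_gap: 0.267
finger_force: 0.0
time: 5.45
tcp_pos: [441.6, -26.7, 142.9]
tool_rot: [3.14, 0.105, 0.001]
wrist_force: [0.3, 0.2, -0.2]
finger_gap: 0.006
finger_force: 0.0
red [277.07 144.21] [14  6 68]
red [278.03 157.85] [ 13  13 141]
yellow [259.41 145.05] [14  6 63]
yellow [260.   158.66] [ 13  14 138]
yellow [261.36 177.59] [11 10 87]
blue [241.39 145.97] [13  5 61]
blue [242.12 159.54] [ 13  12 129]
[442.  -26.4 143. ] 5.5
```

```bash
python3 -m creep '{"dp":[[0,0,-0.12],[0,0,-0.24],[0,0,-0.332],[0,0,-0.332],[0,0,-0.332]],"dr":[[0,0,0],[0,0,0],[0,0,0],[0,0,0],[0,0,0]],"hand":[0,0,0,0,0]}'
python3 -m creep '{"dp":[[0.024,0.0016,0],[0.048,0.0032,0],[0.072,0.0048,0],[0.096,0.0064,0],[0.12,0.008,0]],"dr":[[0,0,0],[0,0,0],[0,0,0],[0,0,0],[0,0,0]],"hand":[0,0,0,0,0]}'
python3 -m creep '{"dp":[[0.024,0.0016,0],[0.048,0.0032,0],[0.072,0.0048,0],[0.096,0.0064,0],[0.12,0.008,0]],"dr":[[0,0,0],[0,0,0],[0,0,0],[0,0,0],[0,0,0]],"hand":[0,0,0,0,0]}'
python3 m.py
```

```text
time: 6.0
tcp_pos: [442.0, -26.1, 59.9]
tool_rot: [-3.139, -0.108, 0.001]
wrist_force: [0.1, 0.6, 0.5]
finger_gap: 0.002
finger_force: 0.0
time: 6.5
tcp_pos: [471.9, -24.6, 60.0]
tool_rot: [3.14, 0.107, -0.0]
wrist_force: [-2.8, 0.2, 1.7]
finger_gap: 0.001
finger_force: 1.4
time: 7.0
tcp_pos: [501.7, -22.5, 59.6]
tool_rot: [-3.14, -0.106, 0.0]
wrist_force: [-2.4, -0.0, 2.2]
finger_gap: 0.004
finger_force: 1.5
red [277.07 144.21] [14  6 68]
red [278.03 157.85] [ 13  13 141]
yellow [259.41 145.05] [14  6 63]
yellow [259.22 153.72] [12  5 18]
yellow [260.85 159.35] [10  8 65]
blue [241.39 145.97] [13  5 61]
blue [240.08 157.57] [12 10 60]
[502.8 -22.7  59.9] 7.05
```

```bash
python3 -m creep '{"dp":[[0.008,0.0005,0],[0.016,0.001,0],[0.022,0.0015,0],[0.028,0.002,0],[0.028,0.002,0]],"dr":[[0,0,0],[0,0,0],[0,0,0],[0,0,0],[0,0,0]],"hand":[0,0,0,0,0]}'
python3 m.py
```

```text
time: 7.55
tcp_pos: [508.5, -22.1, 59.6]
tool_rot: [-3.14, -0.106, -0.001]
wrist_force: [-1.5, -0.2, 0.2]
finger_gap: 0.004
finger_force: 0.7
red [277.07 144.21] [14  6 68]
red [278.09 157.77] [ 13  13 139]
yellow [259.41 145.05] [14  6 63]
yellow [260.35 154.85] [11  9 75]
blue [241.39 145.97] [13  5 61]
blue [238.46 156.79] [ 7  7 24]
[508.5 -22.1  59.6] 7.6
```

View pics/m.png

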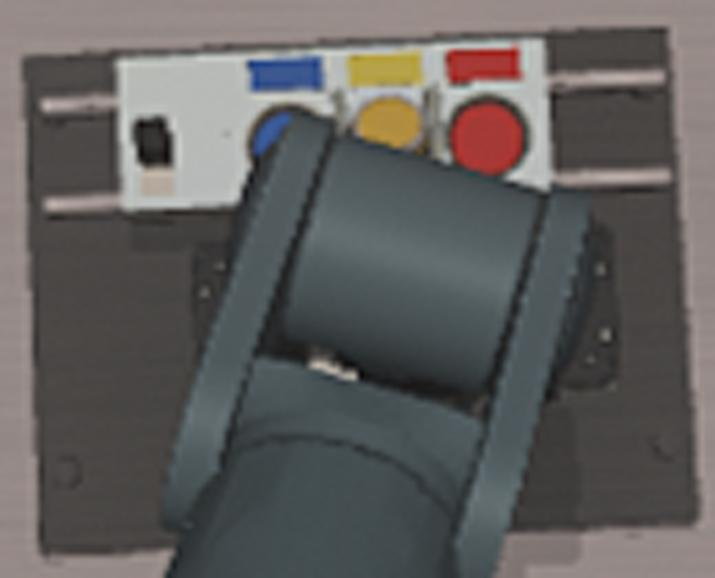

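Yellow tappet's top is at (260.4,154.9) over its pocket, shaded differently, so it is probably leaning. I'll check with the scene camera.

```bash
cat > s.py <<'E'
from h import *
im=env.get_image("scene")
for c,ce,st in blobs(im,(180,165,325,265)): print(c,ce.round(1),st[2:])
for s,z in((0,76),(0,67),(4,67),(0,49)): print(s,z,proj("scene",[611+s,-15,z]).round(1),proj("top",[611+s,-15,z]).round(1))
cv2.imwrite("pics/s.png",cv2.resize(im[170:250,190:300,::-1],None,fx=6,fy=6,interpolation=cv2.INTER_CUBIC))
E
python3 s.py
```

```text
red [248.  192.8] [11  8 61]
red [218.3 211. ] [12  9 85]
red [210.9 218.3] [13  8 51]
yellow [231.6 213. ] [10 11 84]
yellow [225.6 225.8] [14  9 60]
blue [240.9 201.3] [10  8 61]
blue [247.9 226.1] [13  9 96]
blue [240.5 233.5] [12  8 55]
0 76 [232.8 210.7] [260.4 156.4]
0 67 [233.  212.8] [260.3 157.1]
4 67 [232.  213.8] [260.4 155.6]
0 49 [233.3 217.1] [260.3 158.4]
```

View pics/s.png

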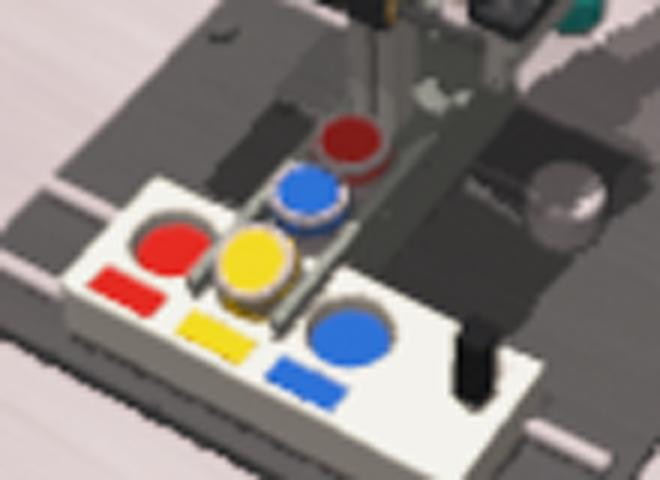

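Yellow leans forward with its rear edge still on the near rim. I'll push 4 mm more.

```bash
python3 -m creep '{"dp":[[0.004,0.0003,0],[0.008,0.0005,0],[0.012,0.0008,0],[0.016,0.001,0],[0.016,0.001,0]],"dr":[[0,0,0],[0,0,0],[0,0,0],[0,0,0],[0,0,0]],"hand":[0,0,0,0,0]}'
python3 s.py; python3 m.py
```

```text
time: 8.15
tcp_pos: [512.5, -21.8, 59.7]
tool_rot: [-3.14, -0.106, -0.001]
wrist_force: [-2.0, -1.0, 0.5]
finger_gap: 0.006
finger_force: 0.7
red [247.2 193.7] [10  8 61]
red [218.3 211. ] [12  9 85]
red [210.9 218.3] [13  8 51]
yellow [230.7 213.9] [10 11 83]
yellow [225.6 225.8] [14  9 60]
blue [240.3 202.1] [10  9 60]
blue [247.9 226.1] [13  9 96]
blue [240.5 233.5] [12  8 55]
0 76 [232.8 210.7] [260.4 156.4]
0 67 [233.  212.8] [260.3 157.1]
4 67 [232.  213.8] [260.4 155.6]
0 49 [233.3 217.1] [260.3 158.4]
red [277.07 144.21] [14  6 68]
red [278.28 157.09] [ 13  12 122]
yellow [259.44 145.18] [14  6 66]
yellow [260.21 153.3 ] [11  8 71]
blue [241.39 145.97] [13  5 61]
[512.5 -21.8  59.6] 8.25
```

```bash
python3 - <<'E'
from h import *
def tri(a,b):
    A=[];B=[]
    for n,uv in(("top",a),("scene",b)):
        p=env.camera_params(n);P=p["K"]@np.c_[p["R"],p["t"]]
        for k in(0,1):
            r=uv[k]*P[2]-P[k];A.append(r[:3]);B.append(-r[3])
    return np.linalg.lstsq(np.array(A),np.array(B),rcond=None)[0].round(1)
print("yellow",tri((260.2,153.3),(230.7,213.9)))
print("blue",ray("scene",(240.3,202.1),76),"red",ray("scene",(247.2,193.7),76))
E
```

```text
yellow [620.3 -14.7  71.9]
blue [575.56100924 -17.14300565  76.        ] red [540.22952678 -20.27810168  76.        ]
```

```bash
python3 -m creep '{"dp":[[-0.016,-0.001,0],[-0.016,-0.001,0.16],[0.2,0.014,0.16],[0.402,0.028,0.16],[0.402,0.028,0.16]],"dr":[[0,0,0],[0,0,0],[0,0,0],[0,0,0],[0,0,0]],"hand":[0,0,0,0,0]}'
python3 -m creep '{"dp":[[0,0,0],[0,0,-0.06],[0,0,-0.08],[0,0,-0.1],[0,0,-0.1]],"dr":[[0,0,0],[0,0,0],[0,0,0],[0,0,0],[0,0,0]],"hand":[0,0,0,0,0]}'
```

```text
time: 8.75
tcp_pos: [617.0, -15.0, 100.2]
tool_rot: [3.139, 0.107, 0.006]
wrist_force: [-0.7, 1.2, -1.3]
finger_gap: 0.0
finger_force: 0.0
time: 9.25
tcp_pos: [611.5, -14.8, 74.0]
tool_rot: [-3.139, -0.106, 0.003]
wrist_force: [-1.7, 0.0, 2.4]
finger_gap: 0.003
finger_force: 1.2
```

```bash
python3 -m creep '{"dp":[[0,0,-0.01],[0,0,-0.02],[0,0,-0.03],[0,0,-0.03]],"dr":[[0,0,0],[0,0,0],[0,0,0],[0,0,0]],"hand":[0,0,0,0]}'
python3 -m creep '{"dp":[[0,0,-0.008],[0,0,-0.012],[0,0,-0.012]],"dr":[[0,0,0],[0,0,0],[0,0,0]],"hand":[0,0,0]}'; python3 s.py|grep yel
```

```text
time: 9.65
tcp_pos: [612.6, -14.7, 66.6]
tool_rot: [-3.14, -0.106, 0.0]
wrist_force: [-0.7, -0.3, -0.1]
finger_gap: 0.005
finger_force: 0.0
time: 9.95
tcp_pos: [612.7, -14.8, 63.9]
tool_rot: [-3.14, -0.107, 0.0]
wrist_force: [0.7, 0.4, 0.5]
finger_gap: 0.004
finger_force: 0.0
yellow [233.3 216.3] [11  5 24]
yellow [225.5 225.7] [14  9 61]
```

View pics/s.png

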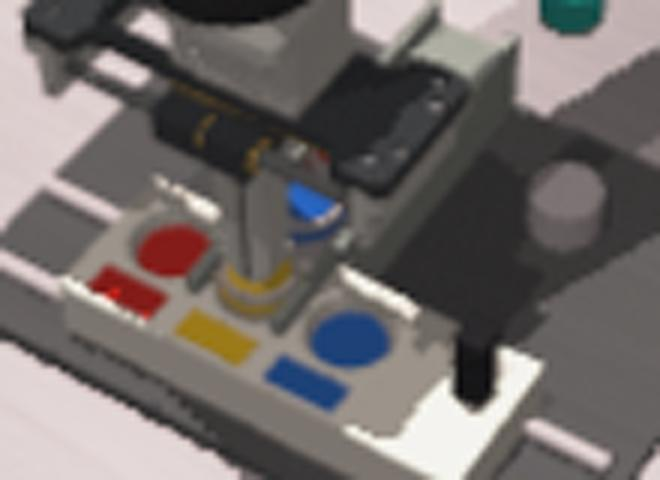

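Yellow is now upright under the fingers near (250,285) in the crop, and blue waits behind it. I'll press on in small steps.

```bash
for i in 1; do python3 -m creep '{"dp":[[0,0,-0.008],[0,0,-0.016],[0,0,-0.016]],"dr":[[0,0,0],[0,0,0],[0,0,0]],"hand":[0,0,0]}'; done
python3 -m creep '{"dp":[[0,0,-0.008],[0,0,-0.016],[0,0,-0.016]],"dr":[[0,0,0],[0,0,0],[0,0,0]],"hand":[0,0,0]}'
```

```text
time: 10.3
tcp_pos: [613.1, -14.9, 60.6]
tool_rot: [3.14, 0.107, 0.001]
wrist_force: [0.5, 0.1, 3.1]
finger_gap: 0.006
finger_force: 1.4
time: 10.6
tcp_pos: [613.1, -14.9, 56.2]
tool_rot: [3.14, 0.106, 0.001]
wrist_force: [-0.3, 1.2, 3.6]
finger_gap: 0.008
finger_force: 1.6
```

```bash
python3 -m creep '{"dp":[[0,0,-0.008],[0,0,-0.016],[0,0,-0.024],[0,0,-0.03],[0,0,-0.03]],"dr":[[0,0,0],[0,0,0],[0,0,0],[0,0,0],[0,0,0]],"hand":[0,0,0,0,0]}'
python3 -m creep '{"dp":[[0,0,-0.003],[0,0,-0.006],[0,0,-0.006],[0,0,-0.006]],"dr":[[0,0,0],[0,0,0],[0,0,0],[0,0,0]],"hand":[0,0,0,0]}'; python3 s.py|grep yel
```

```text
time: 11.1
tcp_pos: [613.1, -14.9, 49.2]
tool_rot: [3.14, 0.106, 0.001]
wrist_force: [-0.9, 0.2, 6.8]
finger_gap: 0.007
finger_force: 3.7
time: 11.5
tcp_pos: [613.3, -14.9, 49.1]
tool_rot: [3.14, 0.107, 0.0]
wrist_force: [-5.4, 1.2, 15.3]
finger_gap: 0.004
finger_force: 7.5
yellow [234.1 219.5] [10  5 19]
yellow [225.5 225.7] [14  9 61]
```

Yellow has hit a hard stop at z 49.1, so it is home. Back to the handle to bring blue to the nest.

```bash
python3 -m creep '{"dp":[[0,0,0.2],[0,0,0.38],[-0.01,0.15,0.38],[-0.037,0.35,0.38],[-0.037,0.443,0.38]],"dr":[[0,0,0],[0,0,0],[0,0,0],[0,0,0],[0,0,0]],"hand":[0,0,0.4,0.4,0.4]}'
python3 -m creep '{"dp":[[0,0,0],[0,0,0],[0,0,0]],"dr":[[0,0,0],[0,0,0],[0,0,0]],"hand":[0.4,0.4,0.4]}'; python3 m.py; python3 s.py
```

```text
time: 12.05
tcp_pos: [602.0, 98.6, 141.1]
tool_rot: [-3.139, -0.109, 0.003]
wrist_force: [0.2, -0.3, -0.6]
finger_gap: 0.228
finger_force: 0.0
time: 12.35
tcp_pos: [603.4, 94.9, 141.5]
tool_rot: [3.14, 0.105, -0.002]
wrist_force: [0.0, 0.7, -0.5]
finger_gap: 0.399
finger_force: 0.0
red [277.07 144.21] [14  6 68]
red [278.04 157.89] [ 13  13 142]
red [261.64 183.3 ] [11 11 89]
yellow [259.41 145.05] [14  6 63]
yellow [260.32 158.04] [10 11 81]
blue [242.04 160.2 ] [12 11 98]
blue [260.64 169.55] [10 10 83]
[603.5  94.7 141.6] 12.4
red [247.2 193.6] [11  8 63]
red [218.4 211. ] [12  9 84]
red [210.9 218.3] [13  8 51]
yellow [232.9 217.1] [11  9 74]
yellow [225.5 225.8] [14  9 58]
blue [240.3 202.2] [10  7 58]
blue [247.8 226.2] [13  9 90]
blue [240.5 233.5] [12  8 54]
0 76 [232.8 210.7] [260.4 156.4]
0 67 [233.  212.8] [260.3 157.1]
4 67 [232.  213.8] [260.4 155.6]
0 49 [233.3 217.1] [260.3 158.4]
```

View pics/s.png

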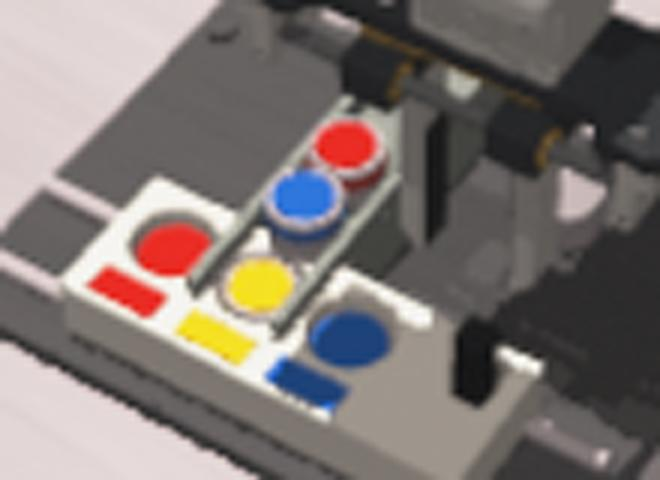

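Yellow is flush at crop (257,285), with blue and red waiting in the trough. Gripping the handle and shifting the rack -48 mm.

```bash
python3 -m creep '{"dp":[[0,0.004,-0.15],[0,0.004,-0.294],[0,0.004,-0.294],[0,0.004,-0.294],[0,0.004,-0.294]],"dr":[[0,0,0],[0,0,0],[0,0,0],[0,0,0],[0,0,0]],"hand":[0.4,0.4,0.4,0.2,0]}' 30
python3 -m creep '{"dp":[[0,0,0],[0,0,0]],"dr":[[0,0,0],[0,0,0]],"hand":[0,0]}'
python3 -m creep '{"dp":[[0.003,-0.04,0],[0.006,-0.08,0],[0.008,-0.12,0],[0.011,-0.16,0],[0.013,-0.1916,0]],"dr":[[0,0,0],[0,0,0],[0,0,0],[0,0,0],[0,0,0]],"hand":[0,0,0,0,0]}'
python3 -m creep '{"dp":[[0,0,0],[0,0,0]],"dr":[[0,0,0],[0,0,0]],"hand":[0,0]}'
python3 m.py
```

```text
time: 12.95
tcp_pos: [605.3, 96.5, 71.0]
tool_rot: [3.14, 0.106, 0.006]
wrist_force: [0.2, 0.9, 0.2]
finger_gap: 0.266
finger_force: 0.0
time: 13.15
tcp_pos: [605.2, 96.7, 71.1]
tool_rot: [3.139, 0.106, 0.006]
wrist_force: [-0.1, -1.4, 5.0]
finger_gap: 0.163
finger_force: 30.0
time: 13.65
tcp_pos: [608.3, 49.0, 71.1]
tool_rot: [-3.139, -0.106, -0.005]
wrist_force: [-1.0, 2.9, 6.8]
finger_gap: 0.171
finger_force: 30.0
time: 13.85
tcp_pos: [608.4, 47.8, 71.1]
tool_rot: [3.138, 0.106, 0.006]
wrist_force: [-1.1, -1.9, 5.9]
finger_gap: 0.166
finger_force: 30.0
red [295.35 143.31] [14  6 72]
red [296.14 156.89] [ 14  13 141]
red [261.64 183.3 ] [11 11 89]
yellow [277.65 144.19] [13  6 68]
yellow [278.49 157.32] [10 10 82]
blue [259.7  161.06] [11  5 33]
blue [260.65 169.78] [10  9 79]
[608.4  47.8  71. ] 13.9
```

```bash
python3 -m creep '{"dp":[[0,0.004,0],[0,0.004,0],[0,0.004,0],[0,0.004,0],[0,0.004,0]],"dr":[[0,0,0],[0,0,0],[0,0,0],[0,0,0],[0,0,0]],"hand":[0,0,0,0.4,0.4]}'
python3 -m creep '{"dp":[[0,0,0],[0,0,0.15],[0,0,0.3],[-0.1,-0.08,0.3],[-0.25,-0.18,0.3]],"dr":[[0,0,0],[0,0,0],[0,0,0],[0,0,0],[0,0,0]],"hand":[0.4,0.4,0.4,0.4,0]}'
python3 -m creep '{"dp":[[0,0,0],[0,0,0]],"dr":[[0,0,0],[0,0,0]],"hand":[0,0]}'
python3 m.py; python3 s.py
```

```text
time: 14.4
tcp_pos: [606.8, 49.9, 68.9]
tool_rot: [-3.14, -0.106, -0.0]
wrist_force: [0.2, 0.3, -0.7]
finger_gap: 0.302
finger_force: 0.0
time: 14.9
tcp_pos: [545.5, 4.8, 145.4]
tool_rot: [3.139, 0.11, 0.006]
wrist_force: [-0.6, -0.1, -0.6]
finger_gap: 0.347
finger_force: 0.0
time: 15.1
tcp_pos: [543.8, 4.8, 143.5]
tool_rot: [-3.14, -0.105, -0.0]
wrist_force: [-0.3, -0.2, -0.1]
finger_gap: 0.183
finger_force: 0.0
red [294.73 143.33] [13  6 73]
red [296.73 156.84] [ 11  13 120]
red [261.82 186.82] [ 9  3 22]
[544.7   5.1 143.9] 15.15
red [247.2 193.7] [10  8 60]
red [204.7 204.1] [13  9 86]
red [196.8 211.2] [12  8 49]
yellow [218.6 209.7] [10  8 70]
yellow [211.  218.2] [13  9 55]
blue [240.3 202.2] [10  7 57]
blue [232.3 218.4] [12  8 74]
blue [225.6 225.8] [12  9 52]
0 76 [232.8 210.7] [260.4 156.4]
0 67 [233.  212.8] [260.3 157.1]
4 67 [232.  213.8] [260.4 155.6]
0 49 [233.3 217.1] [260.3 158.4]
```

```bash
python3 -m creep '{"dp":[[-0.142,-0.108,0],[-0.142,-0.108,0],[-0.142,-0.108,0],[-0.142,-0.108,-0.16],[-0.142,-0.108,-0.332]],"dr":[[0,0,0],[0,0,0],[0,0,0],[0,0,0],[0,0,0]],"hand":[0,0,0,0,0]}'
python3 -m creep '{"dp":[[0.024,0.0016,0],[0.048,0.0032,0],[0.072,0.0048,0],[0.096,0.0064,0],[0.115,0.0078,0]],"dr":[[0,0,0],[0,0,0],[0,0,0],[0,0,0],[0,0,0]],"hand":[0,0,0,0,0]}'
python3 -m creep '{"dp":[[0.01,0.0007,0],[0.02,0.0014,0],[0.03,0.002,0],[0.04,0.0027,0],[0.04,0.0027,0]],"dr":[[0,0,0],[0,0,0],[0,0,0],[0,0,0],[0,0,0]],"hand":[0,0,0,0,0]}'
python3 s.py
```

```text
time: 15.7
tcp_pos: [512.9, -22.3, 62.8]
tool_rot: [3.137, 0.108, 0.011]
wrist_force: [-1.5, -1.1, 0.1]
finger_gap: 0.003
finger_force: 0.0
time: 16.2
tcp_pos: [539.4, -20.2, 62.3]
tool_rot: [3.139, 0.107, 0.004]
wrist_force: [-0.4, -1.1, 0.4]
finger_gap: 0.005
finger_force: 0.5
time: 16.7
tcp_pos: [547.9, -19.4, 60.7]
tool_rot: [3.14, 0.106, 0.001]
wrist_force: [0.8, -0.2, -0.3]
finger_gap: 0.007
finger_force: 0.1
red [240.  201.9] [11  8 64]
red [204.7 204.1] [13  9 86]
red [196.8 211.2] [12  8 49]
yellow [218.6 209.7] [10  8 70]
yellow [211.  218.2] [13  9 55]
blue [231.6 214.2] [10 10 76]
blue [225.6 225.8] [12  9 52]
0 76 [232.8 210.7] [260.4 156.4]
0 67 [233.  212.8] [260.3 157.1]
4 67 [232.  213.8] [260.4 155.6]
0 49 [233.3 217.1] [260.3 158.4]
```

```bash
python3 -m creep '{"dp":[[-0.016,-0.001,0],[-0.016,-0.001,0.16],[0.1,0.01,0.16],[0.26,0.018,0.16],[0.26,0.018,0.16]],"dr":[[0,0,0],[0,0,0],[0,0,0],[0,0,0],[0,0,0]],"hand":[0,0,0,0,0]}'
python3 -m creep '{"dp":[[0,0,0],[0,0,-0.06],[0,0,-0.1],[0,0,-0.12],[0,0,-0.135]],"dr":[[0,0,0],[0,0,0],[0,0,0],[0,0,0],[0,0,0]],"hand":[0,0,0,0,0]}'
python3 -m creep '{"dp":[[0,0,-0.01],[0,0,-0.02],[0,0,-0.03],[0,0,-0.04],[0,0,-0.04]],"dr":[[0,0,0],[0,0,0],[0,0,0],[0,0,0],[0,0,0]],"hand":[0,0,0,0,0]}'
```

```text
time: 17.25
tcp_pos: [615.7, -15.1, 101.1]
tool_rot: [3.139, 0.107, 0.005]
wrist_force: [-0.5, 0.8, 0.2]
finger_gap: 0.005
finger_force: 0.0
time: 17.75
tcp_pos: [611.3, -14.7, 66.0]
tool_rot: [-3.139, -0.106, 0.004]
wrist_force: [-3.5, 1.1, 5.0]
finger_gap: 0.008
finger_force: 2.7
time: 18.25
tcp_pos: [612.7, -14.9, 57.3]
tool_rot: [3.14, 0.107, 0.001]
wrist_force: [-0.1, -0.3, 1.4]
finger_gap: 0.008
finger_force: 0.8
```

```bash
python3 -m creep '{"dp":[[0,0,-0.01],[0,0,-0.018],[0,0,-0.026],[0,0,-0.033],[0,0,-0.033]],"dr":[[0,0,0],[0,0,0],[0,0,0],[0,0,0],[0,0,0]],"hand":[0,0,0,0,0]}'
python3 -m creep '{"dp":[[0,0,-0.003],[0,0,-0.006],[0,0,-0.006],[0,0,-0.006]],"dr":[[0,0,0],[0,0,0],[0,0,0],[0,0,0]],"hand":[0,0,0,0]}'
```

```text
time: 18.75
tcp_pos: [612.8, -14.9, 49.2]
tool_rot: [3.14, 0.107, 0.0]
wrist_force: [-2.4, 1.0, 4.6]
finger_gap: 0.004
finger_force: 2.6
time: 19.15
tcp_pos: [612.9, -14.9, 49.1]
tool_rot: [3.14, 0.107, 0.0]
wrist_force: [-7.1, 1.1, 13.3]
finger_gap: 0.005
finger_force: 6.3
```

Blue is home as well, with the same stop and force. Next is the handle at about (607,49.5), then +96 mm to red.

```bash
python3 -m creep '{"dp":[[0,0,0.2],[0,0,0.38],[-0.01,0.1,0.38],[-0.024,0.258,0.38],[-0.024,0.258,0.38]],"dr":[[0,0,0],[0,0,0],[0,0,0],[0,0,0],[0,0,0]],"hand":[0,0,0.4,0.4,0.4]}'
python3 -m creep '{"dp":[[0,0,0],[0,0,0],[0,0,0]],"dr":[[0,0,0],[0,0,0],[0,0,0]],"hand":[0.4,0.4,0.4]}'; python3 s.py
```

```text
time: 19.65
tcp_pos: [606.3, 52.8, 142.3]
tool_rot: [-3.139, -0.112, -0.002]
wrist_force: [-0.0, -0.1, 0.4]
finger_gap: 0.221
finger_force: 0.0
time: 19.95
tcp_pos: [606.7, 48.7, 141.9]
tool_rot: [3.14, 0.105, -0.0]
wrist_force: [-0.3, 0.6, 0.4]
finger_gap: 0.398
finger_force: 0.0
red [204.7 204.1] [13  9 86]
red [239.2 202.5] [10  8 52]
red [196.8 211.2] [12  8 49]
red [240.5 208.3] [11  3 15]
yellow [218.7 209.8] [10  8 69]
yellow [211.  218.3] [13  8 52]
blue [233.2 217.8] [10  8 57]
blue [225.7 225.9] [12  9 50]
0 76 [232.8 210.7] [260.4 156.4]
0 67 [233.  212.8] [260.3 157.1]
4 67 [232.  213.8] [260.4 155.6]
0 49 [233.3 217.1] [260.3 158.4]
```

```bash
python3 -m creep '{"dp":[[0,0.003,-0.15],[0,0.003,-0.294],[0,0.003,-0.294],[0,0.003,-0.294],[0,0.003,-0.294]],"dr":[[0,0,0],[0,0,0],[0,0,0],[0,0,0],[0,0,0]],"hand":[0.4,0.4,0.4,0.2,0]}' 30
python3 -m creep '{"dp":[[0,0,0],[0,0,0]],"dr":[[0,0,0],[0,0,0]],"hand":[0,0]}'
python3 -m creep '{"dp":[[-0.003,0.04,0],[-0.006,0.08,0],[-0.008,0.12,0],[-0.011,0.16,0],[-0.014,0.2,0]],"dr":[[0,0,0],[0,0,0],[0,0,0],[0,0,0],[0,0,0]],"hand":[0,0,0,0,0]}'
python3 -m creep '{"dp":[[-0.003,0.04,0],[-0.006,0.08,0],[-0.008,0.12,0],[-0.011,0.16,0],[-0.012,0.183,0]],"dr":[[0,0,0],[0,0,0],[0,0,0],[0,0,0],[0,0,0]],"hand":[0,0,0,0,0]}'
python3 -m creep '{"dp":[[0,0,0],[0,0,0]],"dr":[[0,0,0],[0,0,0]],"hand":[0,0]}'
python3 m.py;python3 s.py
```

```text
time: 20.5
tcp_pos: [608.2, 50.0, 71.0]
tool_rot: [3.139, 0.106, 0.006]
wrist_force: [-0.1, 0.4, 1.1]
finger_gap: 0.269
finger_force: 0.0
time: 20.7
tcp_pos: [608.3, 49.8, 71.1]
tool_rot: [3.139, 0.106, 0.007]
wrist_force: [-0.9, -2.0, 4.8]
finger_gap: 0.17
finger_force: 30.0
time: 21.2
tcp_pos: [605.1, 100.2, 71.1]
tool_rot: [3.138, 0.106, 0.007]
wrist_force: [2.1, -4.3, 4.8]
finger_gap: 0.165
finger_force: 30.0
time: 21.7
tcp_pos: [602.1, 146.4, 71.1]
tool_rot: [3.139, 0.107, 0.008]
wrist_force: [1.4, -4.1, 5.9]
finger_gap: 0.167
finger_force: 30.0
time: 21.9
tcp_pos: [602.0, 147.2, 71.1]
tool_rot: [-3.138, -0.107, -0.008]
wrist_force: [0.9, 2.5, 6.1]
finger_gap: 0.168
finger_force: 30.0
red [258.05 145.05] [13  6 65]
red [259.02 158.28] [ 13  12 129]
red [261.   169.64] [11 10 88]
yellow [240.38 145.97] [13  6 63]
yellow [241.11 158.95] [11 11 84]
[602.1 147.3  71.1] 21.95
red [240.  201.8] [11  8 66]
red [232.8 218.7] [12  9 75]
red [226.2 226.2] [13  9 57]
yellow [248.8 225. ] [11  9 77]
yellow [241.5 233.9] [14  9 62]
blue [264.5 233.6] [10  8 67]
blue [257.2 242. ] [13  9 60]
0 76 [232.8 210.7] [260.4 156.4]
0 67 [233.  212.8] [260.3 157.1]
4 67 [232.  213.8] [260.4 155.6]
0 49 [233.3 217.1] [260.3 158.4]
```

```bash
python3 -m creep '{"dp":[[0.001,-0.005,0],[0.001,-0.01,0],[0.001,-0.01,0],[0.001,-0.01,0]],"dr":[[0,0,0],[0,0,0],[0,0,0],[0,0,0]],"hand":[0,0,0,0]}'
python3 m.py;python3 s.py|grep red
```

```text
time: 22.4
tcp_pos: [602.2, 144.8, 71.2]
tool_rot: [-3.138, -0.106, -0.008]
wrist_force: [0.9, 2.1, 5.9]
finger_gap: 0.167
finger_force: 30.0
red [259.02 145.08] [13  6 65]
red [260.   158.07] [ 13  13 128]
red [261.   169.64] [11 10 88]
yellow [241.18 145.92] [13  6 65]
yellow [242.14 158.78] [11 10 80]
[602.2 144.8  71.2] 22.45
red [240.  201.8] [11  8 66]
red [232.4 218.3] [12 10 84]
red [225.5 225.8] [14  9 58]
```

```bash
python3 -m creep '{"dp":[[0,-0.002,0],[0,-0.002,0],[0,-0.002,0],[0,-0.002,0],[0,-0.002,0]],"dr":[[0,0,0],[0,0,0],[0,0,0],[0,0,0],[0,0,0]],"hand":[0,0,0,0.4,0.4]}'
python3 -m creep '{"dp":[[0,0,0],[0,0,0.15],[0,0,0.3],[-0.1,-0.15,0.3],[-0.23,-0.3,0.3]],"dr":[[0,0,0],[0,0,0],[0,0,0],[0,0,0],[0,0,0]],"hand":[0.4,0.4,0.4,0.4,0]}'
python3 -m creep '{"dp":[[0,-0.2,0],[0,-0.355,0],[0,-0.355,0],[0,-0.355,0],[0,-0.355,0]],"dr":[[0,0,0],[0,0,0],[0,0,0],[0,0,0],[0,0,0]],"hand":[0,0,0,0,0]}'
```

```text
time: 23.0
tcp_pos: [600.0, 143.4, 68.7]
tool_rot: [-3.14, -0.107, 0.001]
wrist_force: [-0.1, -0.1, -0.2]
finger_gap: 0.305
finger_force: 0.0
time: 23.5
tcp_pos: [543.6, 67.6, 145.2]
tool_rot: [3.139, 0.11, 0.005]
wrist_force: [-0.5, -0.4, 0.6]
finger_gap: 0.343
finger_force: 0.0
time: 24.0
tcp_pos: [542.6, -19.7, 143.4]
tool_rot: [-3.139, -0.108, 0.001]
wrist_force: [-0.2, -0.4, -0.3]
finger_gap: 0.002
finger_force: 0.0
```

```bash
python3 -m creep '{"dp":[[0,0,-0.12],[0,0,-0.24],[0,0,-0.332],[0,0,-0.332],[0,0,-0.332]],"dr":[[0,0,0],[0,0,0],[0,0,0],[0,0,0],[0,0,0]],"hand":[0,0,0,0,0]}'
python3 -m creep '{"dp":[[0.024,0.0016,0],[0.048,0.0032,0],[0.072,0.0048,0],[0.096,0.0064,0],[0.12,0.008,0]],"dr":[[0,0,0],[0,0,0],[0,0,0],[0,0,0],[0,0,0]],"hand":[0,0,0,0,0]}'
python3 -m creep '{"dp":[[0.012,0.0008,0],[0.024,0.0016,0],[0.036,0.0024,0],[0.05,0.0034,0],[0.05,0.0034,0]],"dr":[[0,0,0],[0,0,0],[0,0,0],[0,0,0],[0,0,0]],"hand":[0,0,0,0,0]}'
python3 s.py
```

```text
time: 24.5
tcp_pos: [542.9, -19.6, 60.9]
tool_rot: [-3.139, -0.109, 0.001]
wrist_force: [0.8, 0.2, 0.4]
finger_gap: 0.005
finger_force: 0.0
time: 25.0
tcp_pos: [573.6, -18.7, 61.0]
tool_rot: [3.14, 0.106, 0.001]
wrist_force: [-0.1, -0.4, 0.6]
finger_gap: 0.004
finger_force: 0.4
time: 25.5
tcp_pos: [585.8, -17.8, 60.7]
tool_rot: [3.14, 0.107, 0.001]
wrist_force: [-0.1, -0.2, -0.3]
finger_gap: 0.005
finger_force: 0.1
red [229.8 214.7] [10 11 83]
red [225.5 225.7] [13  9 61]
yellow [248.1 224.6] [11  8 73]
yellow [240.6 233.3] [14  9 63]
blue [263.6 233. ] [10  9 73]
blue [256.4 241.6] [13  9 59]
0 76 [232.8 210.7] [260.4 156.4]
0 67 [233.  212.8] [260.3 157.1]
4 67 [232.  213.8] [260.4 155.6]
0 49 [233.3 217.1] [260.3 158.4]
```

View pics/s.png

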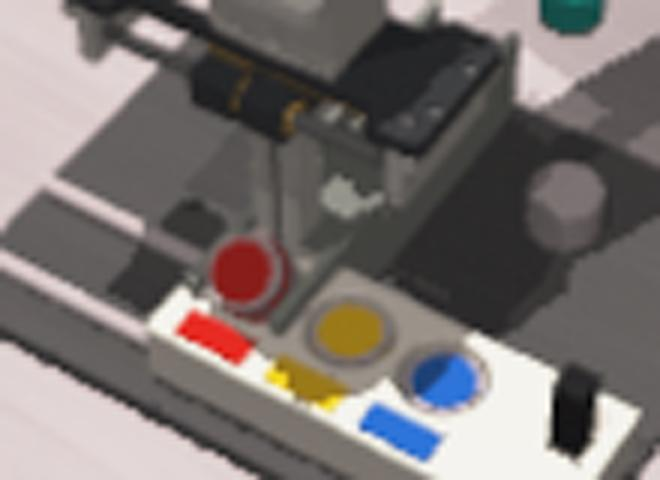

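Red leans in its pocket at crop (245,270), as yellow did. I'll press it the same way.

```bash
python3 -m creep '{"dp":[[-0.016,-0.001,0],[-0.016,-0.001,0.16],[0.05,0.005,0.16],[0.106,0.012,0.16],[0.106,0.012,0.16]],"dr":[[0,0,0],[0,0,0],[0,0,0],[0,0,0],[0,0,0]],"hand":[0,0,0,0,0]}'
python3 -m creep '{"dp":[[0,0,0],[0,0,-0.06],[0,0,-0.09],[0,0,-0.115],[0,0,-0.135]],"dr":[[0,0,0],[0,0,0],[0,0,0],[0,0,0],[0,0,0]],"hand":[0,0,0,0,0]}'
python3 -m creep '{"dp":[[0,0,-0.01],[0,0,-0.02],[0,0,-0.03],[0,0,-0.04],[0,0,-0.04]],"dr":[[0,0,0],[0,0,0],[0,0,0],[0,0,0],[0,0,0]],"hand":[0,0,0,0,0]}'
```

```text
time: 26.05
tcp_pos: [612.8, -14.8, 101.3]
tool_rot: [3.139, 0.107, 0.003]
wrist_force: [-1.4, 0.5, 0.2]
finger_gap: 0.006
finger_force: 0.0
time: 26.55
tcp_pos: [612.2, -14.9, 67.0]
tool_rot: [3.14, 0.106, 0.002]
wrist_force: [0.1, 0.7, 0.8]
finger_gap: 0.006
finger_force: 0.0
time: 27.05
tcp_pos: [611.6, -14.8, 56.5]
tool_rot: [-3.14, -0.106, 0.001]
wrist_force: [-0.8, -0.4, 1.6]
finger_gap: 0.008
finger_force: 0.7
```

```bash
python3 -m creep '{"dp":[[0,0,-0.01],[0,0,-0.018],[0,0,-0.026],[0,0,-0.031],[0,0,-0.031]],"dr":[[0,0,0],[0,0,0],[0,0,0],[0,0,0],[0,0,0]],"hand":[0,0,0,0,0]}'
python3 -m creep '{"dp":[[0,0,-0.003],[0,0,-0.006],[0,0,-0.006],[0,0,-0.006]],"dr":[[0,0,0],[0,0,0],[0,0,0],[0,0,0]],"hand":[0,0,0,0]}'
python3 -m creep '{"dp":[[0,0,0.01],[0,0,0.2],[0,0,0.4],[-0.2,-0.3,0.5],[-0.4,-0.4,0.6]],"dr":[[0,0,0],[0,0,0],[0,0,0],[0,0,0],[0,0,0]],"hand":[0,0,0,0,0]}'
python3 s.py; python3 m.py
```

```text
time: 27.55
tcp_pos: [611.7, -14.7, 49.2]
tool_rot: [-3.14, -0.107, 0.001]
wrist_force: [-3.0, -0.1, 4.9]
finger_gap: 0.003
finger_force: 2.9
time: 27.95
tcp_pos: [612.0, -14.8, 49.1]
tool_rot: [3.14, 0.107, -0.001]
wrist_force: [-7.5, 1.6, 13.0]
finger_gap: 0.006
finger_force: 6.5
time: 28.45
tcp_pos: [549.7, -85.5, 180.2]
tool_rot: [3.138, 0.109, 0.005]
wrist_force: [-0.3, 0.2, 0.5]
finger_gap: 0.002
finger_force: 0.0
red [233.3 216.5] [10  8 66]
red [225.3 225.7] [13  9 58]
yellow [247.9 224.5] [11  9 74]
yellow [240.5 233.3] [14  9 62]
blue [263.6 233.1] [10  9 72]
blue [256.3 241.6] [13  9 60]
0 76 [232.8 210.7] [260.4 156.4]
0 67 [233.  212.8] [260.3 157.1]
4 67 [232.  213.8] [260.4 155.6]
0 49 [233.3 217.1] [260.3 158.4]
red [259.31 145.03] [13  6 62]
yellow [241.48 145.92] [13  6 62]
yellow [242.32 158.82] [10 10 79]
blue [223.79 146.97] [13  6 63]
blue [223.56 159.38] [10 10 79]
[548.1 -87.1 181.2] 28.55
```

View pics/s.png

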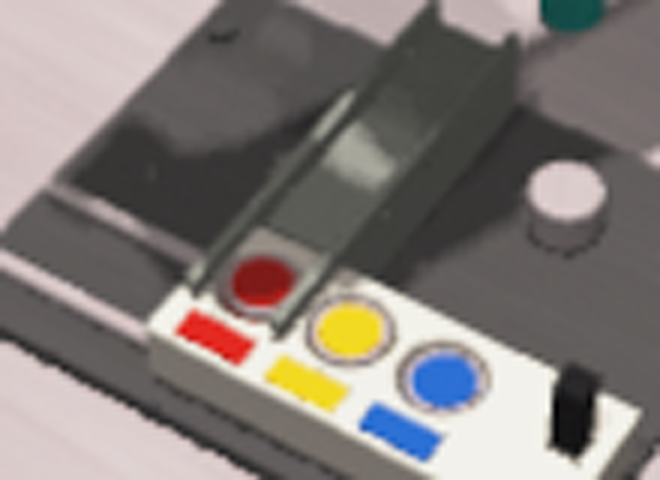

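All three tappets sit flush in their own pockets: red at crop (262,282), yellow (350,330), blue (443,380). The arm is clear, so I'm handing in.

```bash
python3 -m creep '{"dp":[[0,0,0],[0,0,0],[0,0,0],[0,0,0]],"dr":[[0,0,0],[0,0,0],[0,0,0],[0,0,0]],"hand":[0,0,0,0]}'; python3 -c "
from plant import env
print(env.finish_job())"
```

```text
time: 28.95
tcp_pos: [549.2, -83.6, 178.2]
tool_rot: [-3.139, -0.108, 0.002]
wrist_force: [0.7, -0.7, 1.0]
finger_gap: 0.006
finger_force: 0.0
the job is handed in; nothing more can be done
None
```

All three tappets (yellow, then blue, then red) are pressed home in the pockets of their own colours, and the job was handed in at about 29 s; the hand-in returned no verdict, but the last picture showed all three flush and the arm clear.

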